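Flip the charging dock's marker to the bolt

TASK

A battery pack has just been put into one of the two charging docks. With a fingertip, gently push the hinged marker on top of that dock right over its hinge until it lies flat on the other side with its lightning bolt facing up; push it, do not pinch it or slap it over. Leave the other dock's marker, the pack and the other things on the bench where they are.

Things in the scene. Friction and masses are not known exactly. Their poses are not given: they have to be found in the camera images.
- dock_full: Charging dock that holds the battery pack, fixed to the bench. Grey charger housing (x -65 to +65 mm, y -58 to +92 mm, top at 110 mm) with a flip marker on top whose hinge runs along x, and a pack tray behind (x 65 to 417 mm, y -43 to +77 mm). Origin on the bench under the middle of the hinge; x points to the pack tray, roughly away from the robot; z up.
- marker_full (a joint): Angle of dock_full's marker, rad. 0: flat on the narrow half of the housing's top (dock's -y side), hollow-ring face up; grows as the free edge rises and goes over the hinge to the +y side; 1.57: upright; 3.14: flat on the wide +y half, lightning-bolt face up. Stiff hinge: stays at any angle it is left at, takes about 1 N at the free edge to turn; firm rubber rests at both ends.
- marker_full_hinge (a point): Middle of the hinge axis of dock_full's marker, 119.5 mm above the bench, 9.5 mm above the housing top, between two cheeks whose tops are at 123.5 mm. Axes as dock_full's; the hinge axis is its x.
- marker_full_edge (a point): Middle of the free edge of dock_full's marker: a white plastic plate 100 mm wide, 5 mm thick, 85 mm from hinge axis to free edge. At angle 0 the edge stands 27 mm out past the housing's -y flank, nothing under it down to the bench: room for a fingertip. Its x points from free edge to hinge, y along the hinge, z out of the ring face.
- dock_empty: The other charging dock, alike in every part and size, but with no pack in its tray. Fixed to the bench. Origin and axes as for dock_full.
- marker_empty (a joint): Angle of dock_empty's marker, rad. 0: flat on the narrow half of the housing's top (dock's -y side), hollow-ring face up; grows as the free edge rises and goes over the hinge to the +y side; 1.57: upright; 3.14: flat on the wide +y half, lightning-bolt face up. Stiff hinge: stays at any angle it is left at, takes about 1 N at the free edge to turn; firm rubber rests at both ends.
- marker_empty_hinge (a point): Middle of the hinge axis of dock_empty's marker, 119.5 mm above the bench, 9.5 mm above the housing top, between two cheeks whose tops are at 123.5 mm. Axes as dock_empty's; the hinge axis is its x.
- marker_empty_edge (a point): Middle of the free edge of dock_empty's marker: a white plastic plate 100 mm wide, 5 mm thick, 85 mm from hinge axis to free edge. At angle 0 the edge stands 27 mm out past the housing's -y flank, nothing under it down to the bench: room for a fingertip. Its x points from free edge to hinge, y along the hinge, z out of the ring face.
- pack_front (a point): Middle of the near end face (next to the housing) of the loose black battery pack (335 x 90 x 76 mm, 2.6 kg) that lies in dock_full's tray, its top 91 mm above the bench.
- parts_cup: Small loose aluminium parts cup, 68 mm across, 45 mm high, between the docks and nearer the robot; origin at the centre of its underside.
- screwdriver: Loose screwdriver, 210 mm long, black handle 26 mm thick, lying along its x outside one of the docks; origin mid-length on the bench.
- meter: Loose hand multimeter, 150 x 76 x 43 mm, lying on its back outside the other dock; origin at the centre of its underside.

How it is judged:
On the way:
1. the full dock's marker has been pushed past upright (value of joint marker_full above 1.65 rad), for 0.1 s.
At the end, for the whole second after the job is handed in: The full dock's marker lies at rest flat on its other side, bolt up (within 8 degrees of the full half turn); the empty dock's marker edge and the pack are within 20 mm, and the cup, screwdriver and meter within 30 mm, of their starts (value of joint marker_full above 3 rad and velocity of joint marker_full between -0.1 and 0.1 rad/s and distance of each of marker_empty_edge, pack_front from where it was at the start of the episode below 0.02 m and distance of each of parts_cup, screwdriver, meter from where it was at the start of the episode below 0.03 m); the robot touches nothing.
It fails at once if the marker is pinched (pressed on both faces at once by the fingers) (contact force between the fingers and marker_full_c2 above 2 N and contact force between the fingers and marker_full_c3 above 2 N).
It fails at once if the marker is forced (over 60 N) (contact force between any of the fingers, the arm and marker_full above 60 N).
It fails at once if the marker is slapped over (over 10 rad/s) (velocity of joint marker_full above 10 rad/s or velocity of joint marker_full below -10 rad/s).
It fails at once if the empty dock's marker is moved (over 20 mm) (distance of marker_empty_edge from where it was at the start of the episode above 0.02 m).
It fails at once if the pack or a loose thing on the bench is moved or lifted (pack over 20 mm, others over 30 mm) (distance of pack_front from where it was at the start of the episode above 0.02 m or distance of any of parts_cup, screwdriver, meter from where it was at the start of the episode above 0.03 m).
It also fails if it takes over 43 s, if anything falls off the work surface, if the arm or the gripper's body presses on something with over 40 N, if the wrist force passes 120 N, or if a joint passes its speed limit or range.

ROBOT

A 7-joint arm with a two-finger parallel gripper is mounted at the origin on the work surface. World frame = base frame: x ahead of the robot, y to its left, z up, the work surface at z = 0. Lengths are in m, angles in rad, forces in N, time in s.
With the tool pointing down it reaches from about 0.425 to 1.025 m from the base axis. Payload 9.4 kg.
Tool frame: the origin (TCP) lies midway between the tips of the shut fingers; the grasp point (between the pads) lies 19 mm behind it; z points along the fingers, x is the direction in which the jaws open and shut, and the axes are right-handed (so a half turn about z gives the same grasp; the last joint's range is limited). The gripper opens to 85 mm and grips with 20 to 120 N. Pads are 22 mm wide; open, the fingers measure 114 mm over their backs; the gripper's body (76 mm by 85 mm) begins 54 mm behind the grasp point. The pads swing forward as they close: fully open they stand 13 mm farther back than shut.
Start: joints at [1.229, 0.599, -0.003, 1.599, 0.002, 0.943, -0.08], TCP at [0.19, -0.7, 0.231] pointing down, gripper open.
Joint ranges: [-2.57, 2.57], [-0.35, 1.97], [-1.29, 1.29], [0.11, 2.56], [-1.05, 4.19], [0.11, 1.86], [-2.63, 2.63]. Speed limits (rad/s): [2.22, 2.22, 3.01, 3.01, 3.14, 3.14, 3.14].

INTERFACE

Orientations are given as [roll, pitch, yaw] about the fixed x, y, z axes, in that order (R = Rz(yaw) Ry(pitch) Rx(roll)).
In Python, from plant import r gives the robot as it stands.
- The arm moves only by the tool arm_command, never from a script. Its argument "deltas" is a list of rows, each a list of 7 numbers: the turn, a rotation vector about the tool's x, y, z in rad, then the shift along the tool's x, y, z in m, then the finger opening in m, from 0 to 0.0854. A call has 1 to 12 rows; each row is the pose to reach, as a shift and turn from the pose commanded when the call began, along the tool's axes at that moment; what a row does not reach only later rows make up. A row lasts 1/12 s, in which the tool goes at most 41.7 mm and 7.16 degrees, less where a joint would pass 70% of its speed; a pose out of reach is approached as far as the arm can. A call with a gripper value outside its range is refused whole. The fingers move at their own pace and stop on an object; "force" is the grip in N (left out, the last holds). Time passes only in rows, so rows that repeat a pose let the fingers close. It gives the time, the measured TCP pose, the force and the opening at its end, in the units of the state.
- r.sense(): the state, without advancing time (a new reading comes with each control period).
- r.camera(name): name is "scene" or "top"; returns a dict with "img" (384x512x3 uint8, red, green, blue), "fx", "fy", "cx", "cy" (pixels), "dist_coeffs" ([k1, k2, p1, p2, k3] as OpenCV has them; the pictures are not rectified), "R" (3x3) and "t" (3): a world point X has camera coordinates R X + t. Camera axes: x right, y down, z forward; pixel columns grow to the right and rows downward; lengths in m; the calibration is good to about 2 mm. A picture is of the moment at which its call begins. There is no depth.
- r.sign_off(): hands the job in, once; it reports no verdict.
The state is a dict: "time_s": time; "joint_positions": joint angles; "qvel": joint speeds; "effort": joint torques, N m; "tcp_pos": TCP position; "tcp_rot": TCP orientation; "wrist_force": force on the tool from outside, world axes, zero at the start; "moment": the same for the moment, N m; "width": opening from 0.0 (shut) to 1.0 (fully open).
Only numpy, scipy, OpenCV 4.12 (cv2) and the standard library are available. Lean on these libraries where they do the work, as an engineer would, in place of code of your own. Each camera call takes 0.05 s, during which the arm holds its last target. There are 200 camera calls.

## Working session

There is one attempt and no reset: what is moved stays moved. The work goes in short steps, Python scripts to look and compute and a tool call to move; the robot and the scene stay as the last step left them, time stands still between calls to the robot, and variables do not carry over. Pictures are saved under pics/ and viewed, about 8 in all and at most 12, crops included, and the job is handed in when it is done.

Besides the shell and the picture viewer there is one more tool, called after "Call:" by a JSON object that holds its "op" and its "data", one argument or row to a line. arm_command: Moves the arm, as the interface text tells. Its arguments: {"type":"object","properties":{"deltas":{"type":"array"},"force":{"type":"number"}},"required":["deltas"]}

```bash
mkdir -p pics; python3 - <<'E'
from plant import r
import cv2,numpy as np,pickle
d={}
for n in("scene","top"):
    c=r.camera(n);d[n]=c;cv2.imwrite(f"pics/{n}0.png",c["img"][:,:,::-1])
    print(n,c["fx"],c["cx"],c["cy"],c["dist_coeffs"],np.round(c["R"],3).tolist(),np.round(c["t"],3))
pickle.dump(d,open("c0.pkl","wb"))
print(r.sense())
E
```

```text
scene 349.20892165919304 260.504854266248 195.31347338669275 [-0.0356461  0.         0.         0.         0.       ] [[0.666, 0.746, -0.005], [0.545, -0.49, -0.68], [-0.51, 0.45, -0.733]] [-0.336 -0.225  1.411]
top 392.17245557503367 255.0440370053809 188.19584247949464 [-0.01689891  0.          0.          0.          0.        ] [[-0.012, -1.0, 0.012], [-0.997, 0.011, -0.07], [0.07, -0.013, -0.997]] [1.000e-03 5.000e-01 1.433e+00]
{'time_s': 0.1, 'joint_positions': array([ 1.22927711,  0.60006449, -0.00254693,  1.60006351,  0.00180575,
        0.9428772 , -0.07978297]), 'qvel': array([-8.57628907e-04, -4.93249784e-04,  7.24484192e-04, -2.40451586e-03,
        2.95183724e-05, -1.50376398e-03, -8.71925859e-04]), 'effort': array([ 4.48304389e-03, -7.78003335e+01,  1.57011520e+00, -2.58629572e+01,
        1.27407102e-02,  5.43777016e-03, -1.99053881e-05]), 'tcp_pos': array([ 0.18963549, -0.69932165,  0.23048439]), 'tcp_rot': array([ 3.14145876e+00,  1.40408112e-03, -1.30589533e+00]), 'wrist_force': array([ 0.22260915, -0.37630759,  0.28565636]), 'moment': array([ 0.00665935, -0.0098035 ,  0.02231866]), 'width': 0.9964938157615127}
```

View pics/scene0.png

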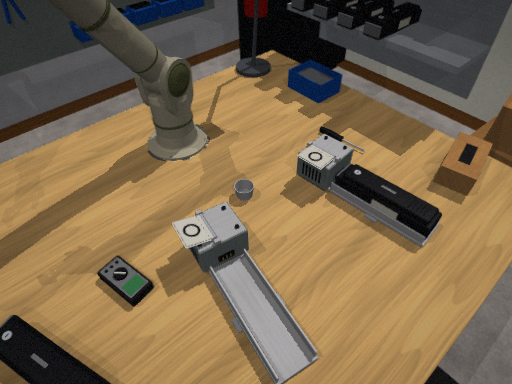

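View pics/top0.png

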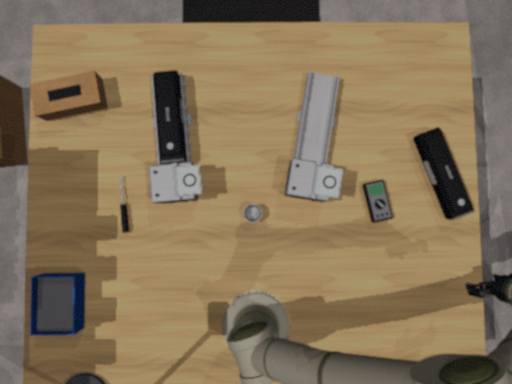

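The battery pack is in the left dock (top view, housing around (176,183), its marker plate at (189,180) on the right, ring up). The empty dock is on the right at (315,180), with the cup at (253,213). Next I'll segment the plate and housing.

```bash
cat > h.py <<'E'
import cv2,numpy as np,pickle
def ray(c,uv):
    K=np.array([[c["fx"],0,c["cx"]],[0,c["fy"],c["cy"]],[0,0,1]])
    p=cv2.undistortPoints(np.float64(uv).reshape(-1,1,2),K,np.array(c["dist_coeffs"]))[:,0]
    R=np.array(c["R"]);return -R.T@np.array(c["t"]),np.c_[p,np.ones(len(p))]@R
def onz(c,uv,z):
    o,d=ray(c,uv);return o+d*((z-o[2])/d[:,2])[:,None]
def proj(c,X):
    K=np.array([[c["fx"],0,c["cx"]],[0,c["fy"],c["cy"]],[0,0,1]])
    return cv2.projectPoints(np.float64(X).reshape(-1,1,3),cv2.Rodrigues(np.array(c["R"]))[0],np.float64(c["t"]),K,np.array(c["dist_coeffs"]))[0][:,0]
E
python3 - <<'E'
from h import *
d=pickle.load(open("c0.pkl","rb"))
c=d["top"];im=c["img"]
a=cv2.resize(im[145:215,135:215],None,fx=7,fy=7,interpolation=cv2.INTER_CUBIC)
cs=d["scene"];b=cv2.resize(cs["img"][125:195,285:365],None,fx=7,fy=7,interpolation=cv2.INTER_CUBIC)
cv2.imwrite("pics/crop.png",cv2.resize(np.vstack([a,b]),(480,840))[:, :, ::-1]) if 0 else cv2.imwrite("pics/crop.png",cv2.resize(np.hstack([a,b]),(800,350))[:,:,::-1])
for n,roi in(("top",(145,215,135,215)),("scene",(125,195,285,365))):
    c=d[n];im=c["img"];y0,y1,x0,x1=roi
    s=im[y0:y1,x0:x1].astype(int);
    mn=s.min(2);sat=s.max(2)-mn
    print(n,np.percentile(mn[sat<25],[10,50,70,80,90,99]))
    for lo,z,nm in((100,.110,"all"),(195,.122,"plate")):
        m=((mn>lo)&(sat<30)).astype(np.uint8)
        m=cv2.morphologyEx(m,cv2.MORPH_OPEN,np.ones((3,3)))
        cn=max(cv2.findContours(m,0,2)[0],key=cv2.contourArea)
        q=cv2.boxPoints(cv2.minAreaRect(cn))+[x0,y0]
        w=onz(c,q,z);print(nm,cv2.contourArea(cn),np.round(q,1).tolist(),np.round(w[:,:2],3).tolist(),"sides",np.round(np.linalg.norm(np.diff(w,axis=0),axis=1),3))
E
```

```text
top [ 31. 150. 159. 161. 166. 169.]
all 1732.5 [[147.7, 164.9], [198.6, 159.8], [202.3, 197.4], [151.4, 202.5]] [[0.579, 0.368], [0.595, 0.192], [0.464, 0.179], [0.449, 0.354]] sides [0.177 0.131 0.176]Traceback (most recent call last):
  File "<stdin>", line 15, in <module>
ValueError: max() iterable argument is empty
```

View pics/crop.png

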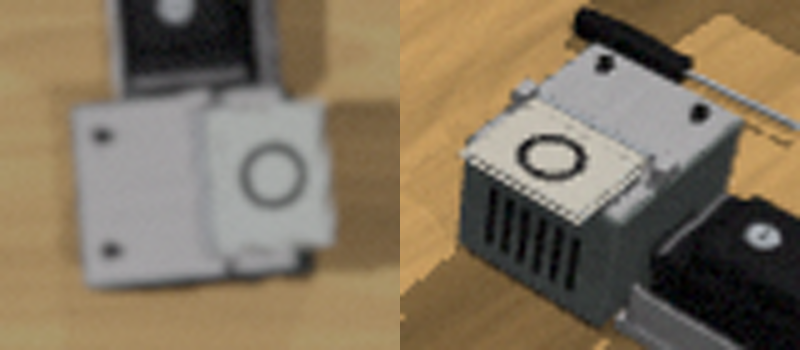

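The full dock's housing plus plate measures 0.176 × 0.131 m, which matches the model. That puts the dock yaw at about 0.107, the hinge at about (0.522, 0.269) and the free edge at about (0.531, 0.185). I'll write a helper that converts poses to deltas, check the estimate by projecting it into both images, and plan the first transit.

```bash
cat >> h.py <<'E'
from scipy.spatial.transform import Rotation as Ro
H=np.array([.522,.269,.1195]);YAW=.107
D=Ro.from_euler('z',YAW).as_matrix()           # dock axes as columns
def dock(p): return H+D@np.array(p)             # point relative to hinge middle, dock axes
def tool(e,swing=0):                            # tool z points dock +y (swing: turned towards -x if >0), e rad below horizontal; x ~ dock x
    R=D@Ro.from_euler('z',swing).as_matrix()
    z=np.array([0,np.cos(e),-np.sin(e)]);x=np.array([1,0,0]);return R@np.c_[x,np.cross(z,x),z]
def delta(s,p,R):
    Rc=Ro.from_euler('xyz',s["tcp_rot"]).as_matrix()
    return np.round(np.r_[Ro.from_matrix(Rc.T@R).as_rotvec(),Rc.T@(np.array(p)-s["tcp_pos"])],3).tolist()
def rel(s): return np.round(D.T@(s["tcp_pos"]-H)*1000,1)
E
python3 - <<'E'
from h import *
from plant import r
d=pickle.load(open("c0.pkl","rb"))
P=[dock(p) for p in([-.05,-.085,.0025],[.05,-.085,.0025],[-.05,0,.0025],[.05,0,.0025],[-.065,.092,-.0095],[.065,.092,-.0095],[0,-.045,.0025])]
for n,o in(("top",(135,145)),("scene",(285,125))):
    print(n,np.round((proj(d[n],P)-o)*5).tolist())
s=r.sense();print(delta(s,[.5,-.03,.40],tool(np.pi/2)))
E
```

```text
top [[334.0, 236.0], [319.0, 92.0], [211.0, 251.0], [196.0, 107.0], [84.0, 289.0], [65.0, 103.0], [268.0, 171.0]]
scene [[54.0, 151.0], [178.0, 220.0], [131.0, 91.0], [253.0, 154.0], [188.0, 36.0], [343.0, 112.0], [151.0, 155.0]]
[-0.001, 0.001, -1.413, -0.565, -0.475, -0.169]
```

Predictions match the images to about 1 px, and I'll nudge the hinge to (0.5195, 0.2665). Now the transit.

Call:
{"op": "arm_command", "data": {
  "deltas": [
    [0,0,-1.413,-0.565,-0.475,-0.17,0],
    [0,0,-1.413,-0.565,-0.475,-0.17,0],
    [0,0,-1.413,-0.565,-0.475,-0.17,0],
    [0,0,-1.413,-0.565,-0.475,-0.17,0],
    [0,0,-1.413,-0.565,-0.475,-0.17,0],
    [0,0,-1.413,-0.565,-0.475,-0.17,0],
    [0,0,-1.413,-0.565,-0.475,-0.17,0],
    [0,0,-1.413,-0.565,-0.475,-0.17,0],
    [0,0,-1.413,-0.565,-0.475,-0.17,0],
    [0,0,-1.413,-0.565,-0.475,-0.17,0],
    [0,0,-1.413,-0.565,-0.475,-0.17,0],
    [0,0,-1.413,-0.565,-0.475,-0.17,0]
  ]
}}

```text
time_s: 1.1
tcp_pos: [0.3949, -0.2558, 0.3439]
tcp_rot: [3.141, 0.0, 0.114]
wrist_force: [1.4, -1.2, 0.1]
width: 0.001
```

```bash
sed -i 's/^H=.*1195\]);/H=np.array([.5195,.2665,.1195]);/' h.py; python3 - <<'E'
from h import *
from plant import r
s=r.sense();print(s["time_s"],s["tcp_pos"],s["tcp_rot"],np.round(s["joint_positions"],2))
print(delta(s,[.5,-.03,.40],tool(np.pi/2)));print(delta(s,[.52,-.0,.30],tool(.7)))
E
```

```text
1.1 [ 0.3948593  -0.25578287  0.3438818 ] [3.14141765e+00 3.77615011e-04 1.14079878e-01] [ 0.88  0.19 -0.5   1.99  0.11  0.98  0.44]
[0.0, 0.0, 0.007, 0.13, -0.212, -0.056]
[0.871, 0.003, 0.006, 0.153, -0.24, 0.044]
```

Call:
{"op": "arm_command", "data": {
  "deltas": [
    [0,0,0,0.04,-0.06,-0.015,0],
    [0,0,0,0.08,-0.12,-0.03,0],
    [0.1,0,0,0.12,-0.18,-0.01,0],
    [0.2,0,0,0.15,-0.24,0.0,0],
    [0.3,0,0,0.15,-0.24,0.01,0],
    [0.4,0,0,0.15,-0.24,0.02,0],
    [0.5,0,0,0.15,-0.24,0.03,0],
    [0.6,0,0,0.15,-0.24,0.04,0],
    [0.7,0,0,0.15,-0.24,0.04,0],
    [0.8,0,0,0.15,-0.24,0.04,0],
    [0.87,0,0,0.15,-0.24,0.04,0],
    [0.87,0,0,0.15,-0.24,0.04,0]
  ]
}}

```text
time_s: 2.1
tcp_pos: [0.5181, -0.006, 0.3007]
tcp_rot: [-2.266, 0.005, 0.102]
wrist_force: [-0.4, -1.0, -0.2]
width: -0.0
```

```bash
python3 - <<'E'
from h import *
from plant import r
s=r.sense();print(s["time_s"],s["tcp_pos"],s["tcp_rot"],np.round(s["joint_positions"],2))
print(delta(s,[.52,-.0,.30],tool(.7)),delta(s,[.52,-.0,.30],tool(.6)),rel(s))
E
```

```text
2.1 [ 0.51808297 -0.00597336  0.30067289] [-2.26602385  0.004541    0.10215188] [ 0.87  0.62 -0.8   1.9  -0.48  1.06  0.52]
[-0.005, -0.001, -0.007, 0.003, -0.003, 0.005] [0.095, -0.001, -0.007, 0.003, -0.003, 0.005] [ -30.5 -270.8  181.2]
```

```bash
cat > path.py <<'E'
from h import *
e=.7;n=np.array([np.sin(e),np.cos(e)]);t=np.array([np.cos(e),-np.sin(e)])
def tcp(deg,s=24):
    f=np.radians(deg);u=np.array([-np.cos(f),np.sin(f)]);m=np.array([-np.sin(f),-np.cos(f)])
    if f<e: q=85*u+2.5*m-11*n+s*t
    else: q=(85-s-11*np.sin(min(f-e,np.pi/2)))*u+(2.5+11*abs(np.cos(f-e)))*m
    return dock([0,*(q/1000)])
E
python3 - <<'E'
from path import *
from plant import r
s=r.sense()
A=dock([0,-.160,.036]);B=dock([0,-.074,-.036])
print(delta(s,A,tool(e)));s2=dict(s);print("A to B in tool",np.round(tool(e).T@(B-A),3))
print("B to 0",np.round(tool(e).T@(tcp(0)-B),3))
E
```

```text
[-0.005, -0.001, -0.007, 0.031, 0.04, 0.178]
A to B in tool [-0.    -0.     0.112]
B to 0 [-0.    -0.008 -0.006]
```

Call:
{"op": "arm_command", "data": {
  "deltas": [
    [-0.005,0,-0.007,0.015,0.015,0.03,0],
    [-0.005,0,-0.007,0.031,0.03,0.06,0],
    [-0.005,0,-0.007,0.031,0.04,0.09,0],
    [-0.005,0,-0.007,0.031,0.04,0.12,0],
    [-0.005,0,-0.007,0.031,0.04,0.15,0],
    [-0.005,0,-0.007,0.031,0.04,0.178,0],
    [-0.005,0,-0.007,0.031,0.04,0.178,0],
    [-0.005,0,-0.007,0.031,0.04,0.178,0]
  ]
}}

```text
time_s: 2.77
tcp_pos: [0.5364, 0.1116, 0.1582]
tcp_rot: [-2.277, -0.005, 0.115]
wrist_force: [-0.1, 0.1, 0.8]
width: 0.004
```

```bash
python3 - <<'E'
from path import *
from plant import r
c=r.camera("scene");t_=r.camera("top")
a=cv2.resize(c["img"][85:235,175:375],(533,400));b=cv2.resize(t_["img"][130:230,130:230],(267,267),interpolation=2)
b=cv2.copyMakeBorder(b,0,133,0,0,0);cv2.imwrite("pics/A.png",np.hstack([a,b])[:,:,::-1])
s=r.sense();print(rel(s),np.round(s["joint_positions"],2),s["wrist_force"])
print("to B",delta(s,dock([0,-.074,-.036]),tool(e)))
E
```

```text
[   1.5 -157.9   39.2] [ 0.66  0.83 -0.8   2.03 -0.51  0.65  0.56] [ 0.04540428  0.32586817 -0.25558981]
to B [0.007, -0.001, 0.008, -0.002, 0.003, 0.113]
```

View pics/A.png

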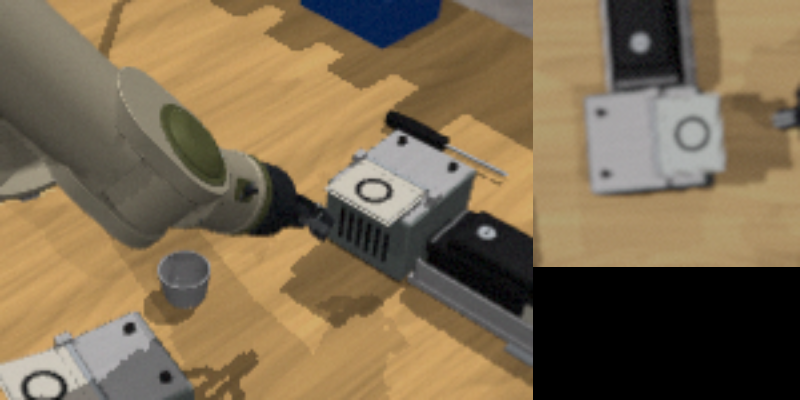

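The scene crop shows the finger lined up with the middle of the plate's free edge. The wrist is well above the cup (185,280), and the marker is still ring-up. Now insert under the edge.

Call:
{"op": "arm_command", "data": {
  "deltas": [
    [0.007,0,0.008,-0.002,0.003,0.02,0],
    [0.007,0,0.008,-0.002,0.003,0.04,0],
    [0.007,0,0.008,-0.002,0.003,0.06,0],
    [0.007,0,0.008,-0.002,0.003,0.075,0],
    [0.007,0,0.008,-0.002,0.003,0.09,0],
    [0.007,0,0.008,-0.002,0.003,0.102,0],
    [0.007,0,0.008,-0.002,0.003,0.11,0],
    [0.007,0,0.008,-0.002,0.003,0.112,0],
    [0.007,0,0.008,-0.002,0.003,0.112,0]
  ]
}}

```text
time_s: 3.62
tcp_pos: [0.5269, 0.1921, 0.0834]
tcp_rot: [-2.27, 0.0, 0.106]
wrist_force: [0.9, -0.4, 0.4]
width: -0.0
```

```bash
python3 - <<'E'
from path import *
from plant import r
s=r.sense();print(rel(s),np.round(s["joint_positions"],2),s["wrist_force"])
for k in range(0,61,5): print(k,delta(s,tcp(k),tool(e)))
E
```

```text
[ -0.6 -74.7 -36.1] [ 0.54  0.98 -0.85  2.1  -0.56  0.38  0.59] [ 0.89767914 -0.38803353  0.39689001]
0 [-0.001, -0.001, -0.001, 0.001, -0.008, -0.005]
5 [-0.001, -0.001, -0.001, 0.001, -0.014, -0.01]
10 [-0.001, -0.001, -0.001, 0.001, -0.02, -0.014]
15 [-0.001, -0.001, -0.001, 0.001, -0.026, -0.018]
20 [-0.001, -0.001, -0.001, 0.001, -0.033, -0.021]
25 [-0.001, -0.001, -0.001, 0.001, -0.04, -0.023]
30 [-0.001, -0.001, -0.001, 0.001, -0.047, -0.025]
35 [-0.001, -0.001, -0.001, 0.001, -0.055, -0.027]
40 [-0.001, -0.001, -0.001, 0.001, -0.062, -0.027]
45 [-0.001, -0.001, -0.001, 0.001, -0.067, -0.027]
50 [-0.001, -0.001, -0.001, 0.001, -0.073, -0.027]
55 [-0.001, -0.001, -0.001, 0.001, -0.078, -0.026]
60 [-0.001, -0.001, -0.001, 0.001, -0.083, -0.024]
```

Call:
{"op": "arm_command", "data": {
  "deltas": [
    [0,0,0,0,-0.004,-0.003,0],
    [0,0,0,0,-0.008,-0.005,0],
    [0,0,0,0,-0.014,-0.01,0],
    [0,0,0,0,-0.02,-0.014,0],
    [0,0,0,0,-0.026,-0.018,0],
    [0,0,0,0,-0.033,-0.021,0],
    [0,0,0,0,-0.04,-0.023,0],
    [0,0,0,0,-0.047,-0.025,0],
    [0,0,0,0,-0.055,-0.027,0],
    [0,0,0,0,-0.062,-0.027,0],
    [0,0,0,0,-0.067,-0.027,0],
    [0,0,0,0,-0.073,-0.027,0]
  ]
}}

```text
time_s: 4.62
tcp_pos: [0.5236, 0.219, 0.1568]
tcp_rot: [-2.27, 0.001, 0.107]
wrist_force: [1.2, 0.1, -1.4]
width: 0.003
```

```bash
python3 - <<'E'
from path import *
from plant import r
c=r.camera("scene")
cv2.imwrite("pics/m50.png",cv2.resize(c["img"][85:205,235:395],(533,400),interpolation=2)[:,:,::-1])
s=r.sense();print(rel(s),s["wrist_force"])
for k in range(50,116,5): print(k,delta(s,tcp(k),tool(e)))
E
```

```text
[ -1.1 -46.6  38.2] [1.20442119 0.11089581 0.55828775]
50 [-0.002, 0.001, 0.0, 0.001, 0.002, -0.0]
55 [-0.002, 0.001, 0.0, 0.001, -0.003, 0.001]
60 [-0.002, 0.001, 0.0, 0.001, -0.008, 0.002]
65 [-0.002, 0.001, 0.0, 0.001, -0.013, 0.004]
70 [-0.002, 0.001, 0.0, 0.001, -0.018, 0.006]
75 [-0.002, 0.001, 0.0, 0.001, -0.023, 0.009]
80 [-0.002, 0.001, 0.0, 0.001, -0.027, 0.012]
85 [-0.002, 0.001, 0.0, 0.001, -0.031, 0.015]
90 [-0.002, 0.001, 0.0, 0.001, -0.035, 0.019]
95 [-0.002, 0.001, 0.0, 0.001, -0.038, 0.023]
100 [-0.002, 0.001, 0.0, 0.001, -0.041, 0.028]
105 [-0.002, 0.001, 0.0, 0.001, -0.044, 0.032]
110 [-0.002, 0.001, 0.0, 0.001, -0.046, 0.037]
115 [-0.002, 0.001, 0.0, 0.001, -0.048, 0.042]
```

View pics/m50.png

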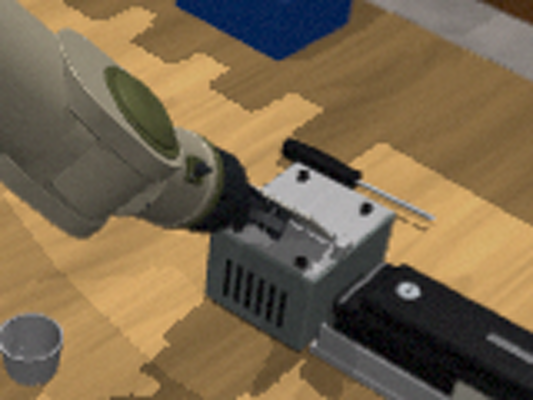

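The plate is raised about 50° and seen nearly edge-on at (290,220), with the narrow half of the housing visible below it. Continuing.

Call:
{"op": "arm_command", "data": {
  "deltas": [
    [0,0,0,0,-0.005,0.001,0],
    [0,0,0,0,-0.01,0.002,0],
    [0,0,0,0,-0.015,0.004,0],
    [0,0,0,0,-0.02,0.006,0],
    [0,0,0,0,-0.025,0.009,0],
    [0,0,0,0,-0.029,0.012,0],
    [0,0,0,0,-0.033,0.015,0],
    [0,0,0,0,-0.037,0.019,0],
    [0,0,0,0,-0.04,0.023,0],
    [0,0,0,0,-0.043,0.028,0],
    [0,0,0,0,-0.046,0.032,0],
    [0,0,0,0,-0.048,0.037,0]
  ]
}}

```text
time_s: 5.67
tcp_pos: [0.5173, 0.2781, 0.1693]
tcp_rot: [-2.27, 0.001, 0.106]
wrist_force: [1.1, -0.9, 1.3]
width: 0.003
```

```bash
python3 - <<'E'
from path import *
from plant import r
s=r.sense();print(rel(s),s["wrist_force"])
for k in range(110,186,5): print(k,delta(s,tcp(k),tool(e))[3:])
E
```

```text
[-0.9 11.7 49.8] [ 1.13132584 -0.90193498  1.29046585]
110 [0.001, 0.0, -0.0]
115 [0.001, -0.002, 0.005]
120 [0.001, -0.003, 0.01]
125 [0.001, -0.004, 0.015]
130 [0.001, -0.004, 0.021]
135 [0.001, -0.004, 0.024]
140 [0.001, -0.004, 0.027]
145 [0.001, -0.004, 0.031]
150 [0.001, -0.003, 0.034]
155 [0.001, -0.003, 0.038]
160 [0.001, -0.002, 0.041]
165 [0.001, -0.0, 0.045]
170 [0.001, 0.001, 0.048]
175 [0.001, 0.003, 0.051]
180 [0.001, 0.005, 0.054]
185 [0.001, 0.008, 0.057]
```

Call:
{"op": "arm_command", "data": {
  "deltas": [
    [0,0,0,0,-0.002,0.005,0],
    [0,0,0,0,-0.003,0.01,0],
    [0,0,0,0,-0.004,0.015,0],
    [0,0,0,0,-0.004,0.021,0],
    [0,0,0,0,-0.004,0.025,0],
    [0,0,0,0,-0.004,0.029,0],
    [0,0,0,0,-0.003,0.034,0],
    [0,0,0,0,-0.003,0.038,0],
    [0,0,0,0,-0.002,0.041,0],
    [0,0,0,0,0,0.045,0],
    [0,0,0,0,0.001,0.048,0],
    [0,0,0,0,0.003,0.051,0]
  ]
}}

```text
time_s: 6.67
tcp_pos: [0.5134, 0.3145, 0.134]
tcp_rot: [-2.27, 0.001, 0.106]
wrist_force: [-1.1, -0.7, 0.8]
width: -0.001
```

```bash
python3 - <<'E'
from path import *
from plant import r
c=r.camera("scene")
cv2.imwrite("pics/m175.png",cv2.resize(c["img"][85:205,235:395],(533,400),interpolation=2)[:,:,::-1])
s=r.sense();print(rel(s),s["wrist_force"])
for k in range(170,191,5): print(k,delta(s,tcp(k),tool(e))[3:])
E
```

```text
[-1.1 48.4 13.9] [ 0.8299783   0.356687   -0.40827109]
170 [0.001, -0.003, -0.003]
175 [0.001, -0.001, -0.0]
180 [0.001, 0.001, 0.003]
185 [0.001, 0.004, 0.006]
190 [0.001, 0.006, 0.009]
```

View pics/m175.png

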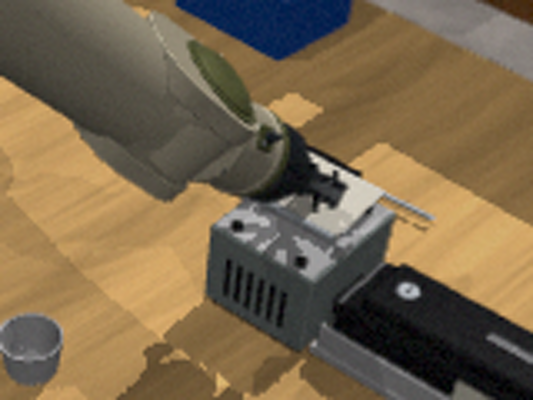

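The plate is over on the wide side and nearly flat, with the fingertip on it. Now press straight down in small steps.

Call:
{"op": "arm_command", "data": {
  "deltas": [
    [0,0,0,0,0.001,0.001,0],
    [0,0,0,0,0.002,0.002,0],
    [0,0,0,0,0.003,0.003,0],
    [0,0,0,0,0.003,0.003,0]
  ]
}}

```text
time_s: 7.05
tcp_pos: [0.5133, 0.3148, 0.1299]
tcp_rot: [-2.27, 0.001, 0.107]
wrist_force: [-0.1, 0.7, -0.0]
width: -0.0
```

Call:
{"op": "arm_command", "data": {
  "deltas": [
    [0,0,0,0,0.001,0.001,0],
    [0,0,0,0,0.002,0.001,0],
    [0,0,0,0,0.002,0.002,0],
    [0,0,0,0,0.002,0.002,0]
  ]
}}

```text
time_s: 7.38
tcp_pos: [0.5134, 0.315, 0.1283]
tcp_rot: [-2.269, 0.0, 0.107]
wrist_force: [-1.8, -7.1, 12.9]
width: 0.003
```

The 13 N upward reaction means the plate is on its rubber rest. Backing off.

Call:
{"op": "arm_command", "data": {
  "deltas": [
    [0,0,0,0,-0.003,-0.005,0],
    [0,0,0,0,-0.008,-0.015,0],
    [0,0,0,0,-0.016,-0.035,0],
    [0,0,0,0,-0.025,-0.06,0],
    [0,0,0,0,-0.035,-0.09,0],
    [0,0,0,0,-0.045,-0.12,0],
    [0,0,0,0,-0.055,-0.15,0],
    [0,0,0,0,-0.065,-0.18,0],
    [0,0,0,0,-0.075,-0.2,0],
    [0,0,0,0,-0.075,-0.2,0],
    [0,0,0,0,-0.075,-0.2,0],
    [0,0,0,0,-0.075,-0.2,0]
  ]
}}

```text
time_s: 8.38
tcp_pos: [0.5242, 0.2106, 0.3131]
tcp_rot: [-2.27, 0.001, 0.106]
wrist_force: [-0.4, -0.2, 0.6]
width: -0.003
```

```bash
python3 - <<'E'
from path import *
from plant import r
d=pickle.load(open("c0.pkl","rb"))
c=r.camera("scene");t_=r.camera("top")
a=cv2.resize(c["img"][85:235,195:395],(533,400),interpolation=2);b=cv2.resize(t_["img"][130:230,130:230],(267,267),interpolation=2)
b=cv2.copyMakeBorder(b,0,133,0,0,0);cv2.imwrite("pics/end.png",np.hstack([a,b])[:,:,::-1])
s=r.sense();print(s["time_s"],rel(s),s["wrist_force"])
for n,x,reg in(("top",t_,{"empty":(280,150,350,210),"cup":(240,200,268,226),"meter":(360,175,400,228),"driver":(112,172,140,240),"pack":(150,68,190,160)}),):
  for k,(x0,y0,x1,y1) in reg.items():
    print(k,np.round(cv2.phaseCorrelate(*[np.float64(cv2.cvtColor(i[y0:y1,x0:x1],7)) for i in(d[n]["img"],x["img"])]),2))if 0 else print(k,(np.abs(d[n]["img"][y0:y1,x0:x1].astype(int)-x["img"][y0:y1,x0:x1]).max(2)>50).mean().round(3))
E
```

```text
8.4833 [ -1.5 -55.6 193.1] [ 0.72811893  0.29832209 -0.11709346]
empty 0.167
cup 0.0
meter 0.021
driver 0.0
pack 0.0
```

View pics/end.png

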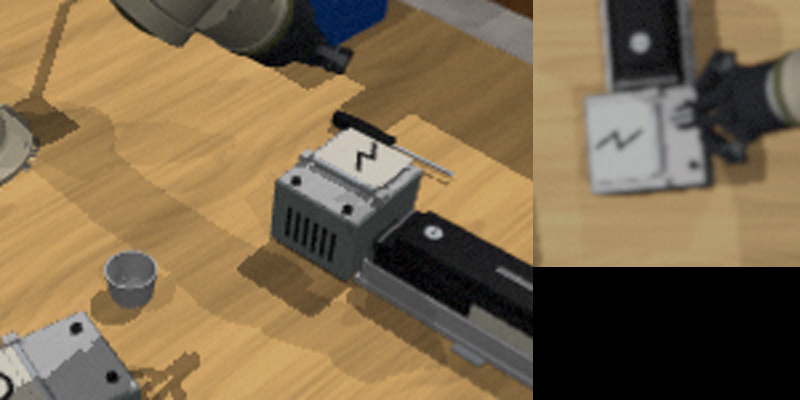

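The marker lies flat with its bolt up at (365,155) in the scene crop. The cup, screwdriver and pack are unchanged, and the arm is clear of everything. Handing in.

```bash
python3 -c "
from plant import r
print(r.sign_off())"
```

```text
the job is handed in; nothing more can be done
None
```

The full dock's marker now lies flat on its other side with the lightning bolt facing up, and the job is handed in. I pushed it from below with the shut fingertips, swung it over the hinge at about 1 rad/s, and pressed it onto its rubber rest. I then backed off to a TCP height of 0.31 m, at about 8.5 s.

- **Forces:** wrist force readings stayed near 1 N during the push. The final press reached about 15 N (13 N of it upward), and it read about zero after I backed off.
- **Final picture:** the bolt is up and the plate is flush with the housing. I judged that by eye and from the press onto the rest; I did not measure the angle.
- **Other things on the bench:** comparing the top view with the first picture showed no change at the cup, screwdriver or pack, and 2% of pixels changed at the meter.
- **Disagreeing check:** 17% of pixels changed in the empty dock's region. I put this down to the arm and its shadow. The part of its marker still visible in the scene view looks in place, and the fingers never went near it, but I did not measure its position separately.

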